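# Build the sieve nest on the shaker

## Task

Build the sieve nest on the shaker piece by piece, from the bottom up: first the plain steel receiving pan into the shaker's holder, then the blue fine sieve, then the yellow coarse sieve, and last the lid with the black knob, each one set fully home and level in the one below before the next is added. Leave the red sieve, the jar on the balance and the brush where they are.

Things in the scene. Friction and masses are not known exactly. Their poses are not given: they have to be found in the camera images.
- pan: Receiving pan: all bare steel, smooth floor, no mesh. Round, 34 mm high, open top, 80 g. Foot 49 mm wide, 8 mm high, bevelled to 43 mm; body 60 mm wide from 8 to 28 mm height (grip here); neck 58 mm wide from 28 to 34 mm, its mouth 53 mm wide inside. Stands upright on its foot. Origin: centre of its underside, z up.
- sieve_blue: Fine sieve: blue frame, fine steel mesh. 60 mm wide, 34 mm high, foot, body, neck, mouth and mass as the pan's. Its foot drops 8 mm into the mouth below until its shoulder rests on that rim, so each piece adds 26 mm. Stands upright. Origin: centre of its underside, z up.
- sieve_yellow: Coarse sieve: yellow frame, coarse steel mesh. 60 mm wide, 34 mm high, foot, body, neck, mouth and mass as the pan's. Its foot drops 8 mm into the mouth below until its shoulder rests on that rim, so each piece adds 26 mm. Stands upright. Origin: centre of its underside, z up.
- lid: Lid: bright metal disc with black knob, 70 g. Foot 49 mm wide and 8 mm high like the pan's; disc 60 mm wide from 8 to 15 mm height; knob 22 mm wide from 15 to 37 mm, on the axis. Stands on its foot. Origin: centre of its underside, z up.
- sieve_red: Spare sieve, not used in this job, must stay where it is: red frame, same size and shape as the other sieves. Origin: centre of its underside.
- shaker: Sieve shaker, fixed: grey box 150 x 150 mm, top at 50 mm, steel plate 96 mm wide up to 56 mm, on it a dark round holder cup 58 mm wide outside, 53 inside, 11 deep, rim 70 mm above the bench, for the pan's foot. Seated origins above the bench: pan 62, blue 88, yellow 114, lid 140 mm. Left or right of the loose pieces. Origin: on the bench under the holder's centre, z up.
- jar: Closed amber sample jar, white cap, 48 mm wide, 62 mm high, on the white balance (190 x 160 mm, pan top 58 mm above the bench) on the other side of the loose pieces from the shaker. A bystander, not to be moved. Origin: centre of its underside.
- brush: Cleaning brush, 140 mm long, lying roughly crosswise on the bench beyond the loose pieces, on the right as the robot sees it. A bystander, not to be moved. Origin: near its middle, on the underside; x along its length.
Not all that is in view belongs to the job. Leave any green look-alike of the sieve_yellow alone.

How it is judged:
By the outcome, as a careful person would: the job done as asked, in the order asked, and still so for the second after the job is handed in, with the robot touching nothing.
It also fails if it takes over 115 s, if anything falls off the work surface, if the arm or the gripper's body presses on something with over 40 N, if the wrist force passes 120 N, or if a joint passes its speed limit or range.

## Robot

A 6-joint arm with a two-finger parallel gripper is mounted at the origin on the work surface. World frame = base frame: x ahead of the robot, y to its left, z up, the work surface at z = 0. Lengths are in m, angles in degrees, forces in N, time in s.
With the tool pointing down it reaches from about 0.375 to 0.9 m from the base axis. Payload 3.1 kg.
Tool frame: the origin (TCP) lies between the finger pads; the fingertips stand 19 mm ahead of it and the grasp point (between the pads) is the TCP; x points along the fingers, z is the direction in which the jaws open and shut, and the axes are right-handed (so a half turn about x gives the same grasp; the last joint's range is limited). The gripper opens to 85 mm and grips with 20 to 120 N. Pads are 22 mm wide; open, the fingers measure 114 mm over their backs; the gripper's body (76 mm by 85 mm) begins 54 mm behind the grasp point. The pads swing forward as they close: fully open they stand 13 mm farther back than shut.
Start: joints at [53.486, 30.224, 82.088, -0, 67.689, -10.227], TCP at [0.277, 0.56, 0.25] pointing down, gripper open.
Joint ranges: [-176.69, 176.69], [-43.24, 126.21], [12.49, 139.97], [-82, 262], [0, 151.66], [-163.58, 163.58]. Speed limits (degrees/s): [159.86, 159.86, 180, 180, 180, 180].

## Interface

Orientations are given as a 3x3 rotation matrix whose columns are the frame's x, y, z axes.
In Python, from workcell import telemetry, cams, order gives the robot as it stands.
- The arm moves only by the tool drive_tool, never from a script. Its argument "series" is one flat list of numbers, 4 for each row, row after row: the shift along the tool's x, y, z in m, then the turn about the tool's x in rad. In form: [x, y, z, twist, x, y, z, twist, ...]. A call has 1 to 10 rows; each row is the pose to reach, as a shift and turn from the pose commanded when the call began, along the tool's axes at that moment; what a row does not reach only later rows make up. A row lasts 1/8 s, in which the tool goes at most 62.5 mm and 10.7 degrees, less where a joint would pass 70% of its speed; a pose out of reach is approached as far as the arm can. A call with a gripper value outside its range is refused whole. "claw" is the opening, from 0 (shut) to 1 (fully open), set as the call begins (left out, the last holds). The fingers move at their own pace and stop on an object; "newtons" is the grip in N (left out, the last holds). Time passes only in rows, so rows that repeat a pose let the fingers close. It gives the time, the measured TCP pose, the force and the opening at its end, in the units of the state.
- telemetry.read_state(): the state, without advancing time (a new reading comes with each control period).
- cams.snapshot(name): name is "scene" or "top"; returns (picture, depth): 400x640x3 uint8, red, green, blue; 400x640 float32, m along the optical axis (not along the pixel's ray), 0 where there is no reading.
- cams.camera_model(name): a dict with "K" (3x3 intrinsics, pixels), "eye" and "rotation" of the camera in the world. Camera axes: x right, y up, looking along -z (the intrinsics and any distortion apply to the point x, -y, -z); pixel columns grow to the right and rows downward; lengths in m; the calibration is good to about 2 mm. A picture is of the moment at which its call begins. camera_model takes no time and is no camera call.
- order.sign_off(): hands the job in, once; it reports no verdict.
Trained networks look in the newest picture that a camera, given by its name, has taken for a name from the list of things; names that differ only in an ending like _2 or _b are one class to them, and where a whole thing is asked for, a point or a joint stands for the part that bears it (a point fixed in the world has none). Each returns a list of dicts, best first, with "p" (0 to 1); they miss things now and then, are a little off and sometimes report something else, mostly with a low value. They report only what shows in the picture. A call takes as long as a camera call. They do not tell look-alikes from the thing itself.
- cams.search_frame(camera, name): "position" ([column, row] in pixels, amid what is visible of it).
The state is a dict: "time_s": time; "q": joint angles; "qd": joint speeds; "joint_efforts": joint torques, N m; "tcp_pos": TCP position; "tool_rot": TCP orientation; "contact_force": force on the tool from outside, world axes, zero at the start; "torque": the same for the moment, N m; "width": finger opening in m.
Only numpy, scipy, OpenCV 4.12 (cv2) and the standard library are available. Lean on these libraries where they do the work, as an engineer would, in place of code of your own. Each camera call takes 0.05 s, during which the arm holds its last target.

## Working session

There is one attempt and no reset: what is moved stays moved. The work goes in short steps, Python scripts to look and compute and a tool call to move; the robot and the scene stay as the last step left them, time stands still between calls to the robot, and variables do not carry over. Pictures are saved under pics/ and viewed, and the job is handed in when it is done.

Besides the shell and the picture viewer there is one more tool, called after "Request:" by a JSON object that holds its "fn" and its "kwargs". drive_tool: Moves the arm, as the interface text tells. Its arguments: {"type":"object","properties":{"series":{"type":"array","items":{"type":"number"}},"claw":{"type":"number"},"newtons":{"type":"number"}},"required":["series"]}

```bash
ls; mkdir -p pics
cat > h.py <<'E'
import numpy as np, cv2
from workcell import telemetry, cams, order
def snap(n,f=None):
    im,d=cams.snapshot(n)
    if f: cv2.imwrite('pics/'+f,im[:,:,::-1])
    return im,d
def w(n,u,v,d):
    m=cams.camera_model(n);K=np.array(m['K'])
    x=(u-K[0,2])/K[0,0]*d;y=(v-K[1,2])/K[1,1]*d
    return np.array(m['eye'])+np.array(m['rotation'])@np.array([x,-y,-d])
def cloud(n,d):
    m=cams.camera_model(n);K=np.array(m['K'])
    v,u=np.mgrid[0:d.shape[0],0:d.shape[1]]
    P=np.stack([(u-K[0,2])/K[0,0]*d,-(v-K[1,2])/K[1,1]*d,-d],-1)
    return P@np.array(m['rotation']).T+np.array(m['eye'])
E
python3 - <<'E'
from h import *
print(telemetry.read_state())
for n in('scene','top'):
    print(n,cams.camera_model(n))
    im,d=snap(n,n+'0.png'); np.save(n+'0.npy',d)
    for k in['pan','sieve_blue','sieve_yellow','lid','sieve_red','shaker','jar','brush']:
        r=cams.search_frame(n,k)
        print(k,[(np.round(a['position']),round(a['p'],2)) for a in r[:4]])
E
```

```text
pics
{'time_s': 0.0, 'q': array([ 5.34855675e+01,  3.02791697e+01,  8.21582488e+01,  1.13678084e-03,
        6.76881983e+01, -1.02283244e+01]), 'qd': array([ 0.00707194,  0.01250454, -0.02468778, -0.06135249, -0.016622  ,
       -0.00554576]), 'joint_efforts': array([-4.99940088e-04, -4.42362785e+01, -1.78018302e+01, -2.43993163e-04,
        8.54230835e-03,  2.83879416e-05]), 'tcp_pos': array([0.27634826, 0.55982184, 0.24932104]), 'tool_rot': array([[-1.31930007e-03, -8.96590217e-01,  4.42859166e-01],
       [-1.75114512e-03,  4.42860944e-01,  8.96588600e-01],
       [-9.99997596e-01,  4.07358738e-04, -2.15432606e-03]]), 'contact_force': array([-1.28574117, -0.00655851, -0.22006082]), 'torque': array([-0.01171196, -0.02559363, -0.07264207]), 'width': 0.08521292354860562}
scene {'K': array([[519.29686298,   0.        , 316.74322536],
       [  0.        , 519.29686298, 207.22335192],
       [  0.        ,   0.        ,   1.        ]]), 'eye': array([ 1.24117554, -0.3615265 ,  0.8358537 ]), 'rotation': array([[ 0.48823232, -0.62033235,  0.6138542 ],
       [ 0.87264493,  0.33818225, -0
[... 492 characters left out ...]
[429.98421813,   0.        , 326.23271238],
       [  0.        , 429.98421813, 197.94487108],
       [  0.        ,   0.        ,   1.        ]]), 'eye': array([4.35203568e-01, 6.44496232e-05, 1.17141404e+00]), 'rotation': array([[ 0.02833707,  0.98817307, -0.15070169],
       [-0.99957826,  0.02705501, -0.01055121],
       [-0.00634919,  0.15093712,  0.98852298]])}
pan [(array([300., 214.]), 0.71)]
sieve_blue [(array([305., 264.]), 0.71), (array([358., 217.]), 0.52)]
sieve_yellow [(array([308., 142.]), 0.85), (array([307., 175.]), 0.81)]
lid []
sieve_red []
shaker [(array([435., 272.]), 0.66), (array([374., 172.]), 0.38)]
jar [(array([206., 254.]), 0.73)]
brush [(array([376., 169.]), 0.6)]
```

View pics/scene0.png

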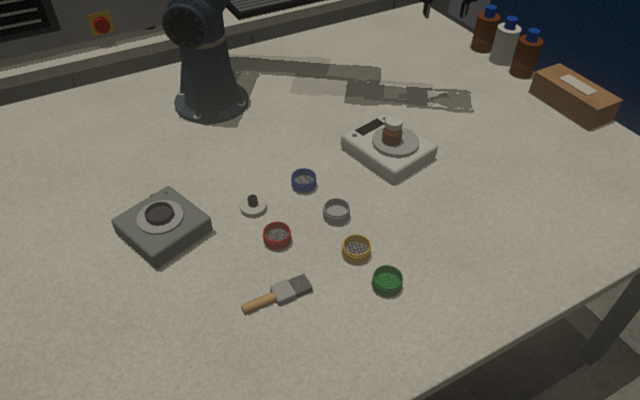

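View pics/top0.png

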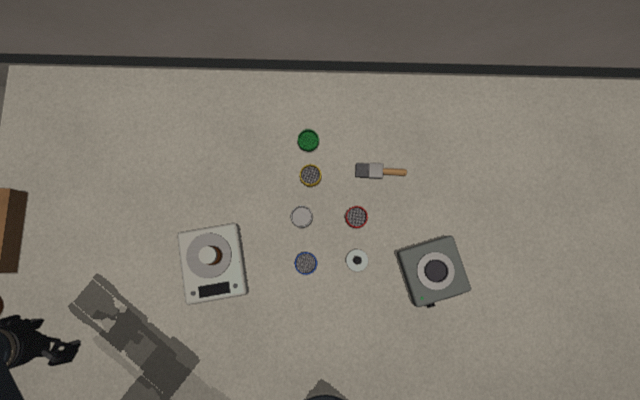

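Run:
```python
import cv2
a=cv2.imread('pics/scene0.png')[150:330,210:430]
cv2.imwrite('pics/sc_crop.png',cv2.resize(a,None,fx=3,fy=3,interpolation=cv2.INTER_CUBIC))
a=cv2.imread('pics/top0.png')[120:310,250:480]
cv2.imwrite('pics/top_crop.png',cv2.resize(a,None,fx=3,fy=3,interpolation=cv2.INTER_CUBIC))
```

```text
(no output)
```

View pics/sc_crop.png

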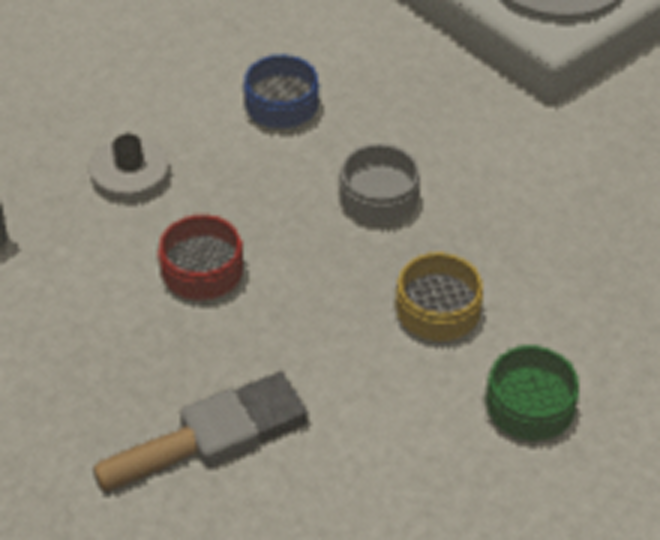

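View pics/top_crop.png

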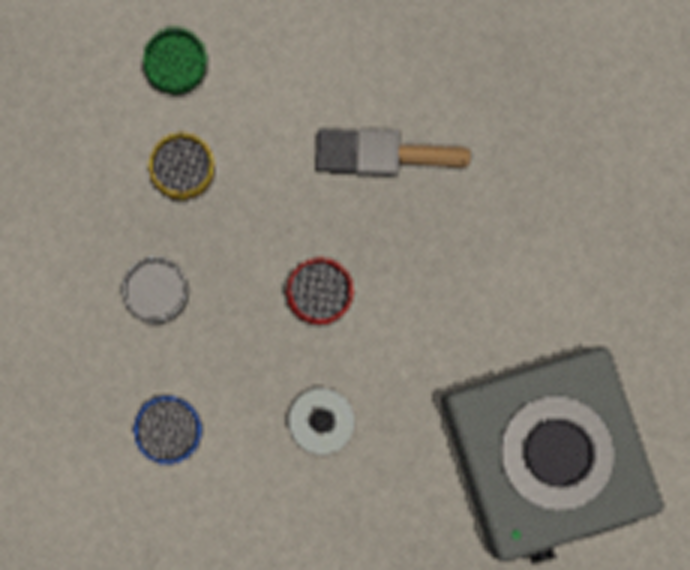

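Scene picture: blue sieve (303,181), pan (337,211, bare steel, smooth), yellow sieve (357,249, coarse mesh), lid (253,205), red spare (277,236), and the green look-alike (388,281). Shaker is at (160,220), balance with jar at (390,140), and brush at (280,292).

What could be confused, in the top picture:
- **Pan:** candidate (301,216), smooth steel. The lid at (357,260) is the only other steel piece.
- **Yellow:** (310,175), with the green look-alike at (308,141).
- **Blue:** (305,263), with the red spare at (356,217).

The crops confirm each choice. Next I measure.

```bash
cat > meas.py <<'E'
from h import *
from scipy.optimize import least_squares
def fit(P,r):
    f=lambda p:np.hypot(P[:,0]-p[0],P[:,1]-p[1])-r
    s=least_squares(f,P[:,:2].mean(0),loss='soft_l1',f_scale=.002);return s.x,np.sqrt(np.mean(f(s.x)**2))
def obj(n,C,c,zt,r=.03,rad=.05):
    # outer silhouette points above height
    m=(np.hypot(C[...,0]-c[0],C[...,1]-c[1])<rad)&(C[...,2]>zt-.008)&(C[...,2]<zt+.012)
    return C[m]
E
python3 - <<'E'
from meas import *
ap={'pan':(301,216),'blue':(305,263),'yellow':(310,175),'lid':(357,260),'red':(356,217),'green':(308,141),'shaker':(435,271)}
dt=np.load('top0.npy');ds=np.load('scene0.npy')
Ct=cloud('top',dt);Cs=cloud('scene',ds)
for k,(u,v) in ap.items():
    c=Ct[v,u]
    z=np.percentile(Ct[v-12:v+13,u-12:u+13,2],[2,50,98]).round(4)
    out=[]
    for C in(Ct,Cs):
        for it in range(3):
            lo={'lid':.006,'shaker':.0625}.get(k,.027)
            m=(np.hypot(C[...,0]-c[0],C[...,1]-c[1])<(.045 if k!='shaker' else .04))&(C[...,2]>lo)&(C[...,2]<lo+.045)
            P=C[m]; 
            if len(P)<5:break
            (cx,cy),rr=cv2.minEnclosingCircle(P[:,:2].astype(np.float32)); 
            if it<2:c=np.array([cx,cy])
        out.append((len(P),np.round([cx,cy,rr],4),P[:,2].max().round(3)))
        c=Ct[v,u]
    print(k,c.round(3),z,out)
E
```

```text
pan [0.561 0.08  0.007] [-0.0038  0.0103  0.0356] [(85, array([0.5604, 0.077 , 0.0295]), np.float64(0.037)), (139, array([0.562 , 0.0777, 0.0306]), np.float64(0.035))]
blue [0.435 0.064 0.015] [-0.0032  0.0117  0.0362] [(80, array([0.4367, 0.0611, 0.0298]), np.float64(0.041)), (132, array([0.436 , 0.0623, 0.0322]), np.float64(0.035))]
yellow [0.674 0.059 0.014] [-0.004   0.0114  0.0348] [(81, array([0.6734, 0.0576, 0.0296]), np.float64(0.037)), (169, array([0.6772, 0.0594, 0.0322]), np.float64(0.036))]
lid [ 0.447 -0.073  0.037] [-0.0038  0.0133  0.0387] [(396, array([ 0.448 , -0.0741,  0.0298]), np.float64(0.041)), (435, array([ 0.4493, -0.0757,  0.0313]), np.float64(0.037))]
red [ 0.562 -0.07   0.012] [-0.0042  0.0115  0.0356] [(79, array([ 0.5628, -0.0697,  0.0298]), np.float64(0.038)), (160, array([ 0.5646, -0.0708,  0.0307]), np.float64(0.035))]
green [0.771 0.068 0.012] [-0.0042  0.0111  0.0345] [(82, array([0.7728, 0.0662, 0.0301]), np.float64(0.037)), (185, array([0.7738, 0.0658, 0.0311]), np.float64(0.035))]
shaker [ 0.424 -0.27   0.06 ] [0.0527 0.0584 0.0714] [(107, array([ 0.4262, -0.2735,  0.0301]), np.float64(0.074)), (172, array([ 0.4279, -0.2706,  0.0317]), np.float64(0.072))]
```

Request:
{"fn": "drive_tool", "kwargs": {"series": [0,-0.019,-0.012,-0.02,0,-0.066,-0.043,-0.06,0,-0.117,-0.077,-0.12,0,-0.169,-0.111,-0.17,0,-0.22,-0.144,-0.22,0,-0.272,-0.178,-0.27,0,-0.323,-0.212,-0.32,0,-0.375,-0.246,-0.37,0,-0.422,-0.277,-0.42,0,-0.4685,-0.3073,-0.459], "claw": 1, "newtons": 40}}

```text
time_s: 2.15
tcp_pos: [0.5616, 0.0755, 0.2506]
tool_rot: [[0.001, -1.0, -0.001], [0.0, -0.001, 1.0], [-1.0, -0.001, 0.0]]
contact_force: [0.0, 0.5, 0.2]
width: 0.0852
```

Request:
{"fn": "drive_tool", "kwargs": {"series": [0.05,0,0,0,0.1,0,0,0,0.15,0,0,0,0.185,0,0,0,0.205,0,0,0,0.205,0,0,0,0.205,0,0,0]}}

```text
time_s: 3.02
tcp_pos: [0.5615, 0.0773, 0.0461]
tool_rot: [[0.002, -1.0, -0.0], [-0.0, -0.0, 1.0], [-1.0, -0.002, -0.0]]
contact_force: [0.4, -0.5, -0.2]
width: 0.0855
```

```bash
cat > look.py <<'E'
import sys
from h import *
im,d=snap('scene');np.save('s.npy',d);f,u0,u1,v0,v1=sys.argv[1],*map(int,sys.argv[2:6])
cv2.imwrite('pics/'+f,cv2.resize(im[v0:v1,u0:u1,::-1],None,fx=4,fy=4,interpolation=cv2.INTER_CUBIC))
s=telemetry.read_state();print(s['time_s'],s['tcp_pos'].round(4),s['contact_force'].round(1),s['width'])
E
python3 look.py a1.png 260 430 120 260
```

```text
3.075 [0.5616 0.0773 0.0464] [-0.3 -0.2 -0.3] 0.08532982097884732
```

View pics/a1.png

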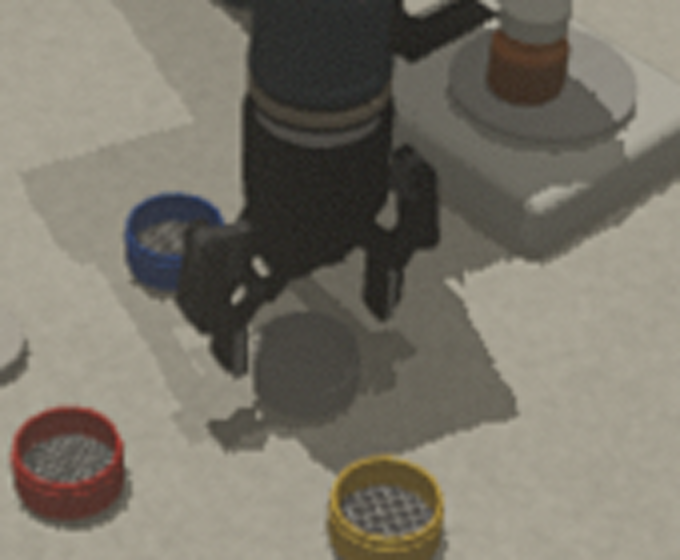

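The gripper straddles the pan: near tip at crop (235,372), far tip at (380,315). The yellow and red sieves are clear of it. Next I check the tip height.

Run:
```python
from h import *
C=cloud('scene',np.load('s.npy'))
m=(np.hypot(C[...,0]-.561,C[...,1]-.077)<.08)&(C[...,2]>.037)
P=C[m];
for lo in(-.065,-.04,.04,.02):
    pass
L=P[P[:,1]<.045];R=P[P[:,1]>.11]
for Q in(L,R):
    i=np.argsort(Q[:,2])[:8];print(Q[i].round(3))
```

```text
[[0.571 0.031 0.04 ]
 [0.566 0.027 0.041]
 [0.571 0.027 0.042]
 [0.573 0.028 0.044]
 [0.572 0.031 0.044]
 [0.573 0.032 0.045]
 [0.571 0.034 0.045]
 [0.568 0.028 0.046]]
[[0.561 0.121 0.038]
 [0.553 0.121 0.04 ]
 [0.567 0.12  0.041]
 [0.57  0.118 0.041]
 [0.572 0.12  0.041]
 [0.56  0.119 0.041]
 [0.55  0.12  0.042]
 [0.572 0.125 0.042]]
```

Request:
{"fn": "drive_tool", "kwargs": {"series": [0.015,0,0,0,0.029,0,0,0,0.029,0,0,0]}}

```text
time_s: 3.45
tcp_pos: [0.5596, 0.0774, 0.0149]
tool_rot: [[-0.003, -1.0, -0.0], [0.0, -0.0, 1.0], [-1.0, 0.003, 0.0]]
contact_force: [0.4, 0.5, 0.3]
width: 0.085
```

Request:
{"fn": "drive_tool", "kwargs": {"series": [0,0,0,0,0,0,0,0,0,0,0,0,0,0,0,0,0,0,0,0], "claw": 0.5}}

```text
time_s: 4.08
tcp_pos: [0.5609, 0.0774, 0.0169]
tool_rot: [[0.001, -1.0, -0.0], [-0.0, -0.0, 1.0], [-1.0, -0.001, -0.0]]
contact_force: [-1.3, 0.1, 4.9]
width: 0.0593
```

```bash
python3 look.py a2.png 260 430 120 260
```

```text
4.125 [0.5609 0.0773 0.0169] [-1.2 -0.4  5.3] 0.05916644816711029
```

View pics/a2.png

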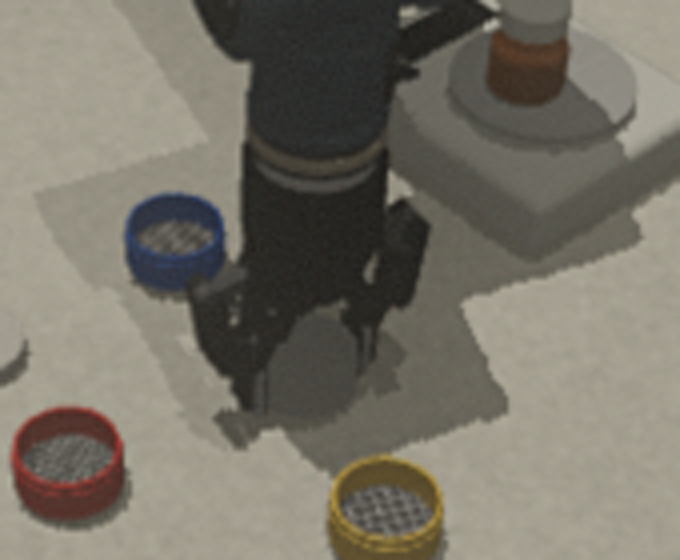

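The pan is gripped between both fingers (width 59 mm), crop (310,365). Lift a little and check.

Request:
{"fn": "drive_tool", "kwargs": {"series": [-0.004,0,0,0,-0.02,0,0,0,-0.05,0,0,0,-0.09,0,0,0,-0.124,0,0,0,-0.134,0,0,0,-0.134,0,0,0]}}

```text
time_s: 5.0
tcp_pos: [0.5608, 0.0774, 0.1508]
tool_rot: [[0.001, -1.0, -0.0], [-0.0, -0.0, 1.0], [-1.0, -0.001, -0.0]]
contact_force: [0.2, 0.3, -0.7]
width: 0.0588
```

```bash
python3 look.py a3.png 260 430 70 210
```

```text
5.05 [0.5601 0.0774 0.1498] [-0.8 -0.1 -0.6] 0.058717777563563764
```

View pics/a3.png

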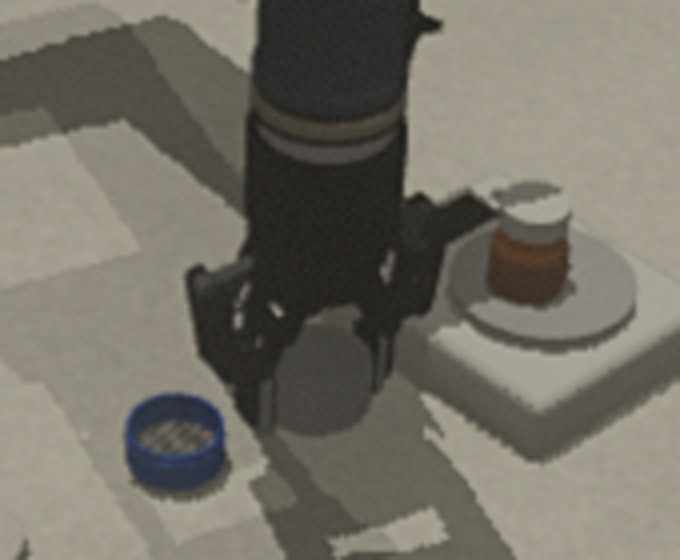

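The pan is held at crop (320,375), with the blue sieve left standing. I check its tilt by depth.

```bash
cat > tilt.py <<'E'
import sys
from h import *
x,y,z=map(float,sys.argv[1:4])
C=cloud('scene',np.load('s.npy'))
m=(np.hypot(C[...,0]-x,C[...,1]-y)<.038)&(abs(C[...,2]-z)<.035)
v,u=np.where(m);P=C[m]
for zz in np.arange(z-.032,z+.034,.004):
    k=abs(P[:,2]-zz)<.002
    if k.sum()>2:print(round(zz,3),k.sum(),P[k].min(0).round(3)[:2],P[k].max(0).round(3)[:2])
E
python3 tilt.py .561 .077 .15
```

```text
0.134 5 [0.563 0.041] [0.58 0.11]
0.138 12 [0.569 0.041] [0.589 0.114]
0.142 104 [0.533 0.04 ] [0.592 0.104]
0.146 145 [0.532 0.04 ] [0.593 0.112]
0.15 84 [0.532 0.04 ] [0.591 0.111]
0.154 72 [0.534 0.041] [0.592 0.112]
0.158 71 [0.533 0.041] [0.591 0.111]
0.162 79 [0.535 0.04 ] [0.594 0.113]
0.166 94 [0.536 0.04 ] [0.591 0.114]
0.17 23 [0.542 0.04 ] [0.573 0.113]
0.174 17 [0.552 0.042] [0.575 0.112]
0.178 17 [0.549 0.044] [0.573 0.111]
0.182 15 [0.553 0.042] [0.577 0.113]
```

Request:
{"fn": "drive_tool", "kwargs": {"series": [0,0.008,-0.02,0,0,0.024,-0.063,0,0,0.044,-0.115,0,0,0.064,-0.167,0,0,0.084,-0.22,0,0,0.104,-0.272,0,0,0.12,-0.314,0,0,0.13,-0.34,0,0,0.134,-0.349,0,0,0.134,-0.349,0]}}

```text
time_s: 6.3
tcp_pos: [0.4258, -0.2716, 0.1496]
tool_rot: [[-0.001, -1.0, 0.001], [0.002, 0.001, 1.0], [-1.0, 0.001, 0.002]]
contact_force: [0.3, 0.1, -0.6]
width: 0.0589
```

Request:
{"fn": "drive_tool", "kwargs": {"series": [0.025,0,0,0,0.05,0,0,0,0.055,0,0,0,0.055,0,0,0]}}

```text
time_s: 6.8
tcp_pos: [0.427, -0.2707, 0.0952]
tool_rot: [[-0.001, -1.0, -0.002], [0.001, -0.002, 1.0], [-1.0, 0.001, 0.001]]
contact_force: [1.0, -0.2, -0.6]
width: 0.0591
```

```bash
python3 look.py a4.png 80 250 130 270; python3 tilt.py .427 -.272 .095
python3 - <<'E'
from h import *
im,d=snap('top');np.save('t.npy',d)
cv2.imwrite('pics/a4t.png',cv2.resize(im[200:340,360:530,::-1],None,fx=4,fy=4,interpolation=cv2.INTER_CUBIC))
E
```

```text
6.85 [ 0.4272 -0.2712  0.0957] [ 0.5  0.1 -1. ] 0.05922011875405705
0.063 42 [ 0.427 -0.301] [ 0.457 -0.245]
0.067 51 [ 0.42  -0.301] [ 0.457 -0.244]
0.071 10 [ 0.433 -0.299] [ 0.46  -0.246]
0.083 17 [ 0.417 -0.305] [ 0.456 -0.236]
0.087 177 [ 0.394 -0.309] [ 0.457 -0.236]
0.091 138 [ 0.399 -0.309] [ 0.46  -0.237]
0.095 99 [ 0.398 -0.308] [ 0.458 -0.236]
0.099 98 [ 0.398 -0.309] [ 0.457 -0.236]
0.103 93 [ 0.398 -0.309] [ 0.458 -0.236]
0.107 102 [ 0.398 -0.306] [ 0.459 -0.239]
0.111 107 [ 0.399 -0.309] [ 0.458 -0.236]
0.115 14 [ 0.419 -0.306] [ 0.44  -0.237]
0.119 11 [ 0.428 -0.306] [ 0.44  -0.236]
0.123 9 [ 0.437 -0.307] [ 0.44  -0.238]
0.127 11 [ 0.437 -0.307] [ 0.441 -0.237]
```

View pics/a4.png

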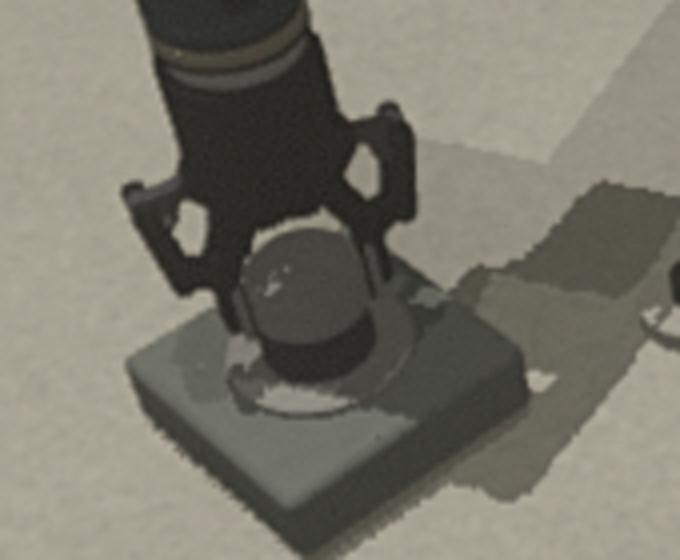

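View pics/a4t.png

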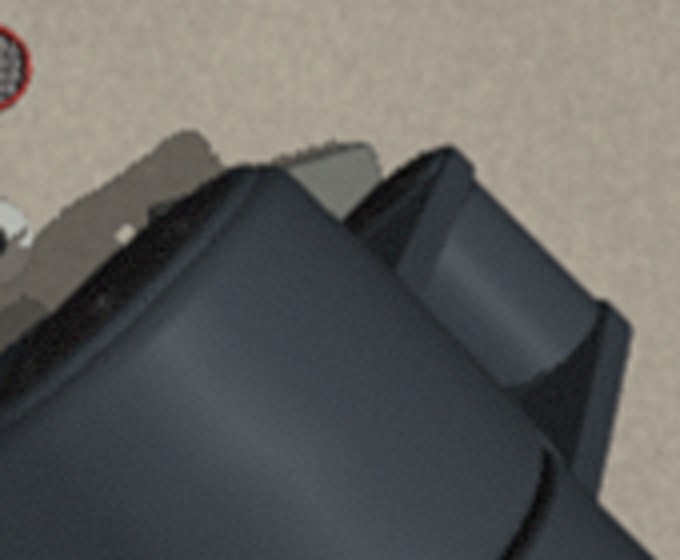

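The pan hangs level over the holder: crop pan (310,300), holder below it. Both have their centre at (0.428, -0.2725) in this camera, so I lower.

Request:
{"fn": "drive_tool", "kwargs": {"series": [0.005,0,0,0,0.01,0,0,0,0.013,0,0,0,0.015,0,0,0,0.0165,0,0,0,0.0165,0,0,0]}}

```text
time_s: 7.65
tcp_pos: [0.4267, -0.2717, 0.0789]
tool_rot: [[-0.0, -1.0, -0.0], [-0.0, -0.0, 1.0], [-1.0, 0.0, -0.0]]
contact_force: [-1.5, -0.2, 0.2]
width: 0.0589
```

Request:
{"fn": "drive_tool", "kwargs": {"series": [0.001,0,0,0,0.002,0,0,0,0.002,0,0,0]}}

```text
time_s: 8.02
tcp_pos: [0.4268, -0.2717, 0.0788]
tool_rot: [[0.001, -1.0, -0.0], [-0.001, -0.0, 1.0], [-1.0, -0.001, -0.001]]
contact_force: [-3.8, 1.4, 16.6]
width: 0.0585
```

```bash
python3 look.py a5.png 80 250 130 270; python3 tilt.py .427 -.272 .08
```

```text
8.075 [ 0.4268 -0.2717  0.0787] [-3.4  2.3 16. ] 0.0584870814104455
0.052 85 [ 0.42  -0.309] [ 0.465 -0.235]
0.056 123 [ 0.418 -0.309] [ 0.465 -0.235]
0.06 42 [ 0.433 -0.3  ] [ 0.456 -0.245]
0.064 41 [ 0.433 -0.307] [ 0.459 -0.238]
0.068 40 [ 0.4   -0.308] [ 0.456 -0.24 ]
0.072 223 [ 0.398 -0.309] [ 0.458 -0.236]
0.076 112 [ 0.397 -0.308] [ 0.457 -0.237]
0.08 85 [ 0.396 -0.309] [ 0.457 -0.236]
0.084 91 [ 0.397 -0.307] [ 0.459 -0.235]
0.088 99 [ 0.399 -0.309] [ 0.458 -0.238]
0.092 121 [ 0.397 -0.309] [ 0.457 -0.237]
0.096 57 [ 0.404 -0.307] [ 0.458 -0.235]
0.1 15 [ 0.433 -0.308] [ 0.439 -0.238]
0.104 3 [ 0.439 -0.307] [ 0.44  -0.237]
0.108 9 [ 0.437 -0.307] [ 0.442 -0.236]
0.112 15 [ 0.418 -0.309] [ 0.441 -0.237]
```

Seated: 16 N push at TCP 0.0787 and the rim at about 0.096. Relieve and release, then rise.

Request:
{"fn": "drive_tool", "kwargs": {"series": [-0.002,0,0,0,-0.002,0,0,0,-0.002,0,0,0,-0.002,0,0,0], "claw": 1}}

```text
time_s: 8.57
tcp_pos: [0.4267, -0.2716, 0.0785]
tool_rot: [[-0.0, -1.0, -0.0], [0.0, -0.0, 1.0], [-1.0, 0.0, 0.0]]
contact_force: [-0.7, -0.1, 0.1]
width: 0.0854
```

Request:
{"fn": "drive_tool", "kwargs": {"series": [-0.015,0,0,0,-0.05,0,0,0,-0.1,0,0,0,-0.13,0,0,0]}}

```text
time_s: 9.07
tcp_pos: [0.4274, -0.2722, 0.2119]
tool_rot: [[0.003, -1.0, -0.0], [-0.003, -0.0, 1.0], [-1.0, -0.003, -0.003]]
contact_force: [0.4, 0.3, 0.5]
width: 0.0855
```

```bash
python3 look.py a6.png 80 250 130 270; python3 tilt.py .427 -.272 .08
```

```text
9.125 [ 0.4288 -0.2734  0.215 ] [1.  0.  1.5] 0.08564829040601885
0.052 117 [ 0.407 -0.31 ] [ 0.462 -0.235]
0.056 132 [ 0.406 -0.309] [ 0.465 -0.235]
0.06 41 [ 0.433 -0.301] [ 0.457 -0.245]
0.064 34 [ 0.427 -0.301] [ 0.457 -0.252]
0.068 40 [ 0.399 -0.3  ] [ 0.457 -0.249]
0.072 188 [ 0.396 -0.302] [ 0.457 -0.247]
0.076 116 [ 0.398 -0.301] [ 0.459 -0.244]
0.08 72 [ 0.398 -0.302] [ 0.459 -0.246]
0.084 83 [ 0.398 -0.302] [ 0.46  -0.245]
0.088 93 [ 0.398 -0.302] [ 0.461 -0.242]
0.092 108 [ 0.397 -0.301] [ 0.459 -0.244]
0.096 39 [ 0.4 -0.3] [ 0.458 -0.244]
```

View pics/a6.png

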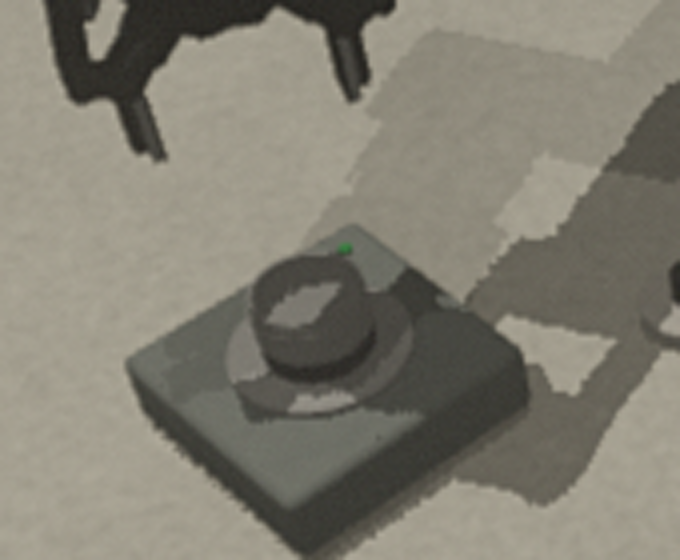

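The pan stands level in the holder at crop (312,315). Next the blue sieve.

Request:
{"fn": "drive_tool", "kwargs": {"series": [0,-0.001,0.02,0,0,-0.002,0.065,0,0,-0.003,0.12,0,0,-0.005,0.175,0,0,-0.006,0.23,0,0,-0.008,0.275,0,0,-0.009,0.31,0,0,-0.0095,0.328,0,0,-0.0095,0.3335,0,0,-0.0095,0.3335,0]}}

```text
time_s: 10.38
tcp_pos: [0.4352, 0.0623, 0.2082]
tool_rot: [[-0.002, -1.0, -0.001], [0.0, -0.001, 1.0], [-1.0, 0.002, 0.0]]
contact_force: [-0.3, -0.3, 0.7]
width: 0.0857
```

Request:
{"fn": "drive_tool", "kwargs": {"series": [0.03,0,0,0,0.08,0,0,0,0.125,0,0,0,0.15,0,0,0,0.158,0,0,0,0.158,0,0,0]}}

```text
time_s: 11.12
tcp_pos: [0.4362, 0.0613, 0.0507]
tool_rot: [[-0.001, -1.0, 0.001], [0.0, 0.001, 1.0], [-1.0, 0.001, 0.0]]
contact_force: [0.1, -0.1, 0.6]
width: 0.0856
```

```bash
python3 look.py a7.png 220 390 80 220
```

```text
11.175 [0.4366 0.0614 0.0512] [-0.2 -0.2  0. ] 0.08535151801618049
```

View pics/a7.png

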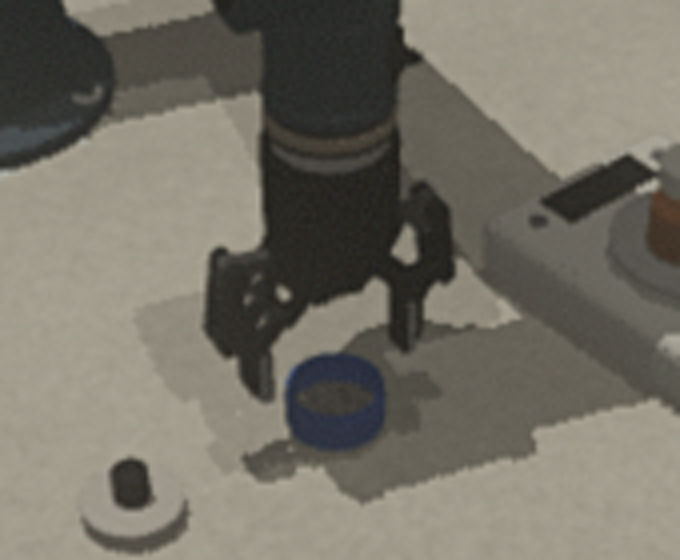

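The blue sieve at crop (335,400) is centred between the open fingers. Descend and grip.

Request:
{"fn": "drive_tool", "kwargs": {"series": [0.018,0,0,0,0.031,0,0,0,0.0345,0,0,0,0.0345,0,0,0]}}

```text
time_s: 11.68
tcp_pos: [0.4363, 0.0618, 0.0165]
tool_rot: [[0.0, -1.0, -0.0], [-0.0, -0.0, 1.0], [-1.0, -0.0, -0.0]]
contact_force: [0.6, -0.4, -0.1]
width: 0.0855
```

Request:
{"fn": "drive_tool", "kwargs": {"series": [0,0,0,0,0,0,0,0,0,0,0,0,0,0,0,0,0,0,0,0], "claw": 0.5}}

```text
time_s: 12.3
tcp_pos: [0.4364, 0.0618, 0.0171]
tool_rot: [[0.001, -1.0, -0.001], [-0.0, -0.001, 1.0], [-1.0, -0.001, -0.0]]
contact_force: [0.6, 0.3, 6.0]
width: 0.058
```

Request:
{"fn": "drive_tool", "kwargs": {"series": [-0.004,0,0,0,-0.02,0,0,0,-0.05,0,0,0,-0.09,0,0,0,-0.13,0,0,0,-0.154,0,0,0,-0.154,0,0,0,-0.154,0,0,0]}}

```text
time_s: 13.3
tcp_pos: [0.4355, 0.0619, 0.1698]
tool_rot: [[-0.001, -1.0, -0.0], [0.0, -0.0, 1.0], [-1.0, 0.001, 0.0]]
contact_force: [-0.1, -0.4, -0.2]
width: 0.058
```

```bash
python3 look.py a8.png 220 390 50 190; python3 tilt.py .4365 .0615 .17
```

```text
13.35 [0.4353 0.0619 0.1694] [ 0.2 -1.  -0.5] 0.05834035582824212
0.154 9 [0.442 0.026] [0.459 0.093]
0.158 19 [0.438 0.026] [0.464 0.096]
0.162 104 [0.409 0.026] [0.466 0.095]
0.166 120 [0.407 0.026] [0.467 0.094]
0.17 81 [0.406 0.024] [0.467 0.099]
0.174 75 [0.407 0.024] [0.469 0.093]
0.178 88 [0.405 0.025] [0.469 0.098]
0.182 84 [0.408 0.025] [0.467 0.097]
0.186 54 [0.411 0.026] [0.467 0.098]
0.19 25 [0.425 0.025] [0.449 0.097]
0.194 13 [0.428 0.028] [0.449 0.098]
0.198 13 [0.428 0.026] [0.448 0.096]
0.202 18 [0.424 0.024] [0.45  0.097]
```

View pics/a8.png

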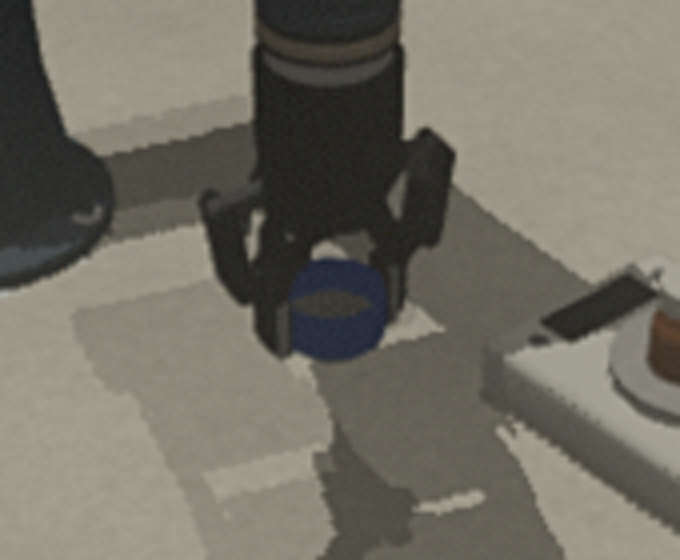

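The blue sieve is held level at crop (335,310). Transfer it over the pan.

Request:
{"fn": "drive_tool", "kwargs": {"series": [0,0.001,-0.02,0,0,0.002,-0.065,0,0,0.003,-0.12,0,0,0.005,-0.175,0,0,0.006,-0.23,0,0,0.008,-0.275,0,0,0.009,-0.31,0,0,0.0095,-0.328,0,0,0.0095,-0.3335,0,0,0.0095,-0.3335,0]}}

```text
time_s: 14.6
tcp_pos: [0.4264, -0.2705, 0.1698]
tool_rot: [[-0.001, -1.0, -0.001], [0.002, -0.001, 1.0], [-1.0, 0.001, 0.002]]
contact_force: [-0.3, -0.8, -0.6]
width: 0.0581
```

Request:
{"fn": "drive_tool", "kwargs": {"series": [0.02,0,0,0,0.04,0,0,0,0.047,0,0,0,0.047,0,0,0,0.047,0,0,0]}}

```text
time_s: 15.22
tcp_pos: [0.4272, -0.2716, 0.1239]
tool_rot: [[0.001, -1.0, -0.001], [-0.001, -0.001, 1.0], [-1.0, -0.001, -0.001]]
contact_force: [-0.3, 0.1, -0.6]
width: 0.0577
```

```bash
python3 look.py a9.png 80 250 110 250; python3 tilt.py .427 -.272 .11
```

```text
15.275 [ 0.4272 -0.2718  0.124 ] [ 0.1 -0.3  0.1] 0.05826821845864083
0.078 48 [ 0.409 -0.301] [ 0.459 -0.247]
0.082 45 [ 0.411 -0.302] [ 0.459 -0.246]
0.086 49 [ 0.414 -0.301] [ 0.457 -0.242]
0.09 64 [ 0.42  -0.302] [ 0.459 -0.245]
0.094 50 [ 0.417 -0.301] [ 0.456 -0.244]
0.098 7 [ 0.427 -0.3  ] [ 0.458 -0.246]
0.11 9 [ 0.434 -0.308] [ 0.444 -0.238]
0.114 43 [ 0.402 -0.309] [ 0.458 -0.235]
0.118 235 [ 0.399 -0.308] [ 0.459 -0.235]
0.122 114 [ 0.397 -0.309] [ 0.46  -0.238]
0.126 107 [ 0.397 -0.31 ] [ 0.459 -0.236]
0.13 88 [ 0.399 -0.308] [ 0.459 -0.235]
0.134 113 [ 0.399 -0.309] [ 0.46  -0.237]
0.138 132 [ 0.398 -0.309] [ 0.46  -0.235]
0.142 24 [ 0.403 -0.309] [ 0.458 -0.235]
```

View pics/a9.png

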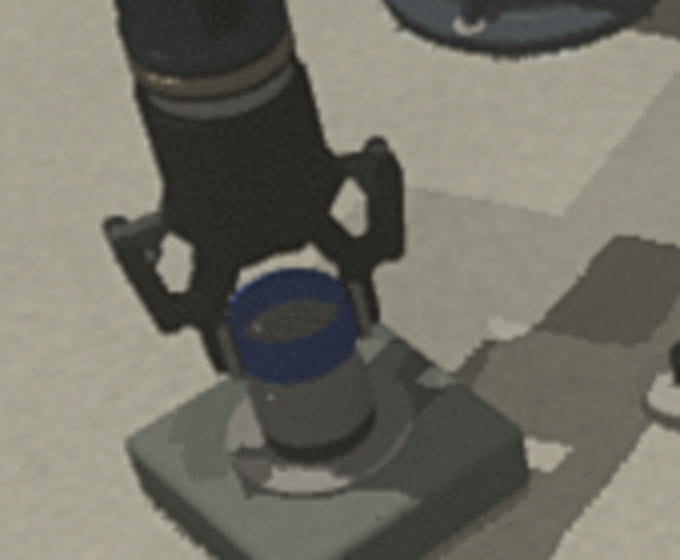

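The blue sieve at crop (290,325) sits over the pan (310,400), aligned to within 1 mm. Lower it.

Request:
{"fn": "drive_tool", "kwargs": {"series": [0.005,0,0,0,0.01,0,0,0,0.014,0,0,0,0.017,0,0,0,0.019,0,0,0,0.02,0,0,0,0.0205,0,0,0,0.0205,0,0,0]}}

```text
time_s: 16.27
tcp_pos: [0.427, -0.2717, 0.105]
tool_rot: [[0.001, -1.0, -0.0], [-0.001, -0.0, 1.0], [-1.0, -0.001, -0.001]]
contact_force: [-2.9, 2.4, 19.7]
width: 0.0579
```

Request:
{"fn": "drive_tool", "kwargs": {"series": [-0.002,0,0,0,-0.002,0,0,0,-0.002,0,0,0,-0.002,0,0,0], "claw": 1}}

```text
time_s: 16.77
tcp_pos: [0.4266, -0.2716, 0.1044]
tool_rot: [[-0.001, -1.0, -0.0], [0.001, -0.0, 1.0], [-1.0, 0.001, 0.001]]
contact_force: [-0.0, 0.0, -0.9]
width: 0.0853
```

Request:
{"fn": "drive_tool", "kwargs": {"series": [-0.015,0,0,0,-0.05,0,0,0,-0.1,0,0,0,-0.12,0,0,0]}}

```text
time_s: 17.27
tcp_pos: [0.4278, -0.2726, 0.2285]
tool_rot: [[0.004, -1.0, -0.0], [-0.004, -0.0, 1.0], [-1.0, -0.004, -0.004]]
contact_force: [-0.1, -0.0, -0.1]
width: 0.0853
```

```bash
python3 look.py b1.png 80 250 110 250; python3 tilt.py .427 -.272 .10
```

```text
17.325 [ 0.4285 -0.2732  0.23  ] [ 0.8 -1.2  1.2] 0.08544774050544067
0.068 31 [ 0.436 -0.3  ] [ 0.457 -0.247]
0.072 42 [ 0.43  -0.302] [ 0.459 -0.246]
0.076 41 [ 0.432 -0.301] [ 0.458 -0.245]
0.08 41 [ 0.431 -0.302] [ 0.46  -0.244]
0.084 50 [ 0.433 -0.302] [ 0.458 -0.246]
0.088 54 [ 0.429 -0.302] [ 0.461 -0.243]
0.092 33 [ 0.434 -0.3  ] [ 0.457 -0.247]
0.096 61 [ 0.398 -0.301] [ 0.459 -0.245]
0.1 222 [ 0.4   -0.302] [ 0.459 -0.243]
0.104 89 [ 0.396 -0.302] [ 0.458 -0.246]
0.108 89 [ 0.399 -0.302] [ 0.46  -0.243]
0.112 79 [ 0.398 -0.301] [ 0.459 -0.243]
0.116 97 [ 0.398 -0.301] [ 0.46  -0.244]
0.12 102 [ 0.399 -0.301] [ 0.459 -0.244]
0.124 6 [ 0.403 -0.283] [ 0.457 -0.251]
```

View pics/b1.png

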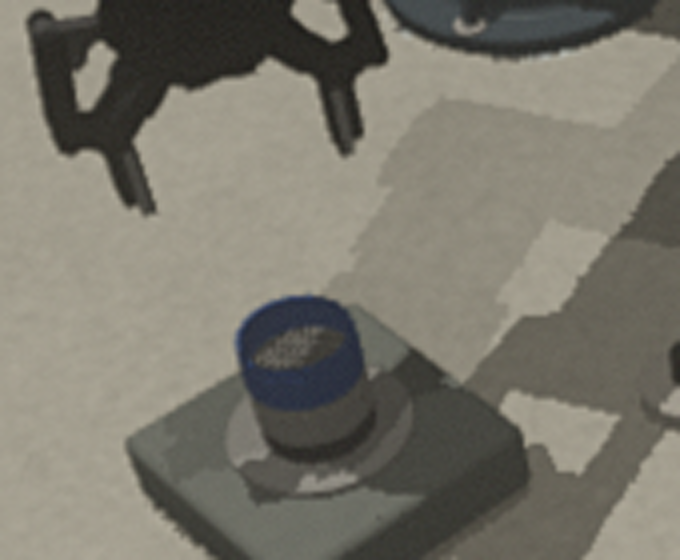

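Blue is level in the pan at crop (303,350), rim at about 0.122. Next the yellow sieve.

Request:
{"fn": "drive_tool", "kwargs": {"series": [0,-0.015,0.02,0,0,-0.045,0.06,0,0,-0.08,0.107,0,0,-0.115,0.153,0,0,-0.15,0.2,0,0,-0.185,0.247,0,0,-0.22,0.293,0,0,-0.24,0.32,0,0,-0.2475,0.33,0,0,-0.2475,0.33,0]}}

```text
time_s: 18.58
tcp_pos: [0.6737, 0.0584, 0.2244]
tool_rot: [[-0.001, -1.0, -0.001], [-0.0, -0.001, 1.0], [-1.0, 0.001, -0.0]]
contact_force: [0.1, -0.8, 0.2]
width: 0.0854
```

Request:
{"fn": "drive_tool", "kwargs": {"series": [0.03,0,0,0,0.08,0,0,0,0.13,0,0,0,0.163,0,0,0,0.174,0,0,0,0.174,0,0,0]}}

```text
time_s: 19.32
tcp_pos: [0.6738, 0.0572, 0.0509]
tool_rot: [[-0.001, -1.0, 0.001], [-0.0, 0.001, 1.0], [-1.0, 0.001, -0.0]]
contact_force: [-0.6, 1.1, 0.1]
width: 0.0853
```

```bash
python3 look.py b2.png 280 450 150 290; python3 tilt.py .6745 .058 .034
```

```text
19.375 [0.6748 0.0574 0.052 ] [-0.2  0.3  0.3] 0.0852527749201118
0.002 30 [0.639 0.022] [0.707 0.092]
0.006 21 [0.648 0.029] [0.703 0.077]
0.01 200 [0.646 0.028] [0.705 0.086]
0.014 133 [0.646 0.029] [0.706 0.085]
0.018 66 [0.648 0.028] [0.707 0.086]
0.022 70 [0.647 0.028] [0.707 0.085]
0.026 75 [0.647 0.028] [0.705 0.085]
0.03 90 [0.646 0.027] [0.704 0.087]
0.034 53 [0.647 0.03 ] [0.706 0.085]
```

View pics/b2.png

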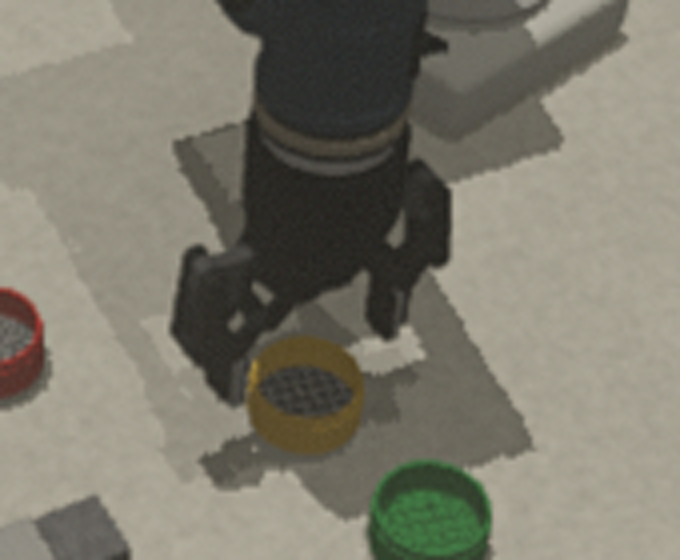

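Yellow at crop (305,395) is between the fingers; green (430,510) is clear.

Request:
{"fn": "drive_tool", "kwargs": {"series": [0.018,0,0,0,0.031,0,0,0,0.0345,0,0,0,0.0345,0,0,0]}}

```text
time_s: 19.88
tcp_pos: [0.6739, 0.0585, 0.0157]
tool_rot: [[-0.001, -1.0, -0.0], [0.0, -0.0, 1.0], [-1.0, 0.001, 0.0]]
contact_force: [0.7, 0.6, 0.3]
width: 0.0856
```

Request:
{"fn": "drive_tool", "kwargs": {"series": [0,0,0,0,0,0,0,0,0,0,0,0,0,0,0,0,0,0,0,0], "claw": 0.5}}

```text
time_s: 20.5
tcp_pos: [0.6749, 0.0584, 0.0172]
tool_rot: [[0.002, -1.0, -0.0], [-0.0, -0.0, 1.0], [-1.0, -0.002, -0.0]]
contact_force: [-1.1, 0.5, 6.0]
width: 0.0581
```

Request:
{"fn": "drive_tool", "kwargs": {"series": [-0.004,0,0,0,-0.02,0,0,0,-0.05,0,0,0,-0.1,0,0,0,-0.15,0,0,0,-0.174,0,0,0,-0.174,0,0,0,-0.174,0,0,0]}}

```text
time_s: 21.5
tcp_pos: [0.6731, 0.0584, 0.1892]
tool_rot: [[-0.003, -1.0, -0.0], [0.0, -0.0, 1.0], [-1.0, 0.003, 0.0]]
contact_force: [0.7, -0.2, -1.1]
width: 0.0576
```

```bash
python3 look.py b3.png 270 440 70 210; python3 tilt.py .6745 .058 .19
```

```text
21.55 [0.6729 0.0584 0.1885] [ 0.3  0.4 -1.7] 0.05776179390563552
0.174 6 [0.679 0.022] [0.683 0.093]
0.178 21 [0.68  0.021] [0.702 0.091]
0.182 213 [0.646 0.021] [0.704 0.093]
0.186 136 [0.647 0.023] [0.704 0.093]
0.19 93 [0.647 0.021] [0.704 0.092]
0.194 67 [0.65  0.022] [0.704 0.092]
0.198 93 [0.65  0.022] [0.705 0.093]
0.202 111 [0.648 0.021] [0.705 0.093]
0.206 54 [0.652 0.021] [0.702 0.093]
0.21 30 [0.664 0.022] [0.685 0.092]
0.214 18 [0.669 0.022] [0.685 0.094]
0.218 22 [0.661 0.023] [0.687 0.094]
0.222 22 [0.664 0.021] [0.688 0.094]
```

View pics/b3.png

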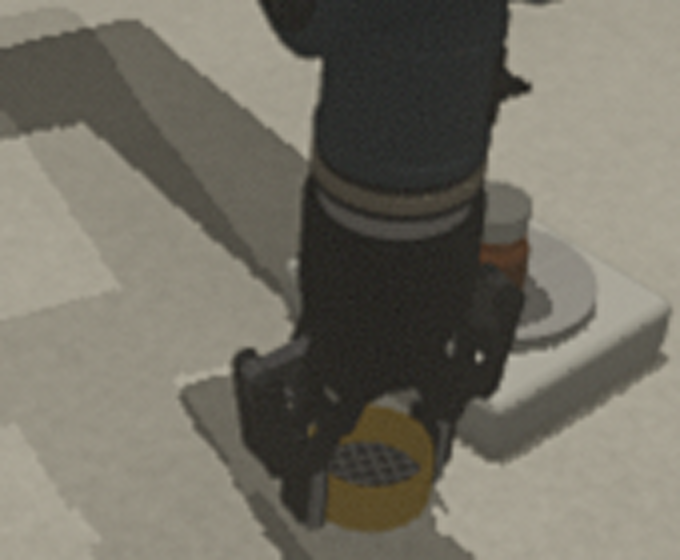

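Yellow is held level at crop (380,465). Transfer it.

Request:
{"fn": "drive_tool", "kwargs": {"series": [0,0.015,-0.02,0,0,0.045,-0.06,0,0,0.08,-0.107,0,0,0.115,-0.153,0,0,0.15,-0.2,0,0,0.185,-0.247,0,0,0.22,-0.293,0,0,0.24,-0.32,0,0,0.2475,-0.33,0,0,0.2475,-0.33,0]}}

```text
time_s: 22.8
tcp_pos: [0.4263, -0.2716, 0.1895]
tool_rot: [[-0.001, -1.0, 0.001], [0.002, 0.001, 1.0], [-1.0, 0.001, 0.002]]
contact_force: [1.2, 0.5, -0.5]
width: 0.0579
```

Request:
{"fn": "drive_tool", "kwargs": {"series": [0.015,0,0,0,0.033,0,0,0,0.041,0,0,0,0.041,0,0,0,0.041,0,0,0]}}

```text
time_s: 23.42
tcp_pos: [0.4273, -0.2715, 0.1497]
tool_rot: [[0.001, -1.0, -0.001], [-0.001, -0.001, 1.0], [-1.0, -0.001, -0.001]]
contact_force: [0.1, -0.5, -0.2]
width: 0.0579
```

```bash
python3 look.py b4.png 80 250 100 240; python3 tilt.py .427 -.272 .137
```

```text
23.475 [ 0.4273 -0.2717  0.1498] [ 1.   0.1 -0.8] 0.05786497363046638
0.105 52 [ 0.409 -0.302] [ 0.459 -0.246]
0.109 52 [ 0.412 -0.301] [ 0.461 -0.243]
0.113 57 [ 0.42  -0.302] [ 0.46  -0.243]
0.117 59 [ 0.416 -0.301] [ 0.459 -0.244]
0.121 46 [ 0.42 -0.3 ] [ 0.459 -0.245]
0.133 4 [ 0.435 -0.301] [ 0.451 -0.266]
0.137 14 [ 0.436 -0.307] [ 0.455 -0.241]
0.141 108 [ 0.397 -0.308] [ 0.459 -0.235]
0.145 210 [ 0.396 -0.308] [ 0.46  -0.237]
0.149 103 [ 0.397 -0.309] [ 0.46  -0.236]
0.153 110 [ 0.396 -0.308] [ 0.459 -0.235]
0.157 109 [ 0.399 -0.309] [ 0.458 -0.237]
0.161 112 [ 0.399 -0.308] [ 0.459 -0.235]
0.165 121 [ 0.398 -0.309] [ 0.458 -0.237]
0.169 28 [ 0.404 -0.308] [ 0.439 -0.236]
```

View pics/b4.png

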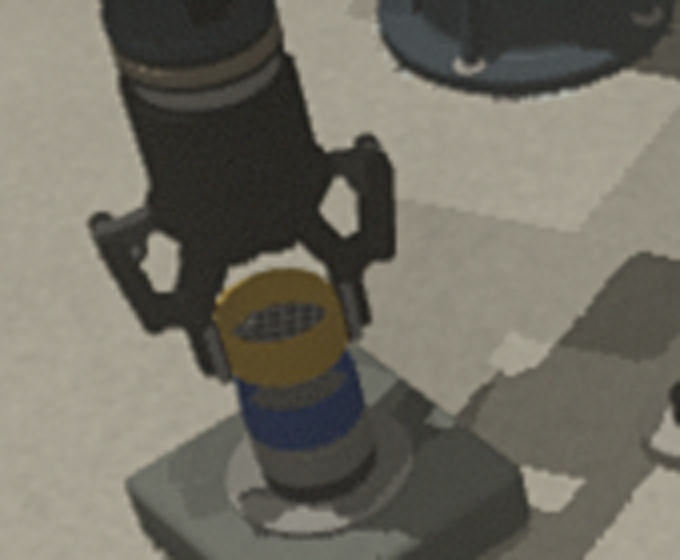

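Yellow at crop (280,330) is aligned over blue (300,400). Lower it.

Request:
{"fn": "drive_tool", "kwargs": {"series": [0.005,0,0,0,0.01,0,0,0,0.014,0,0,0,0.017,0,0,0,0.019,0,0,0,0.02,0,0,0,0.0205,0,0,0,0.0205,0,0,0]}}

```text
time_s: 24.48
tcp_pos: [0.4267, -0.2717, 0.1309]
tool_rot: [[0.0, -1.0, -0.0], [-0.001, -0.0, 1.0], [-1.0, -0.0, -0.001]]
contact_force: [-3.5, 2.5, 16.8]
width: 0.058
```

Request:
{"fn": "drive_tool", "kwargs": {"series": [-0.002,0,0,0,-0.002,0,0,0,-0.002,0,0,0,-0.002,0,0,0], "claw": 1}}

```text
time_s: 24.98
tcp_pos: [0.4267, -0.2716, 0.1305]
tool_rot: [[-0.0, -1.0, -0.0], [0.0, -0.0, 1.0], [-1.0, 0.0, 0.0]]
contact_force: [0.2, -0.2, -0.6]
width: 0.0856
```

Request:
{"fn": "drive_tool", "kwargs": {"series": [-0.015,0,0,0,-0.05,0,0,0,-0.085,0,0,0,-0.1,0,0,0]}}

```text
time_s: 25.48
tcp_pos: [0.4276, -0.2724, 0.2338]
tool_rot: [[0.003, -1.0, -0.0], [-0.003, -0.0, 1.0], [-1.0, -0.003, -0.003]]
contact_force: [0.2, 0.0, -1.9]
width: 0.0852
```

```bash
python3 look.py b5.png 80 250 100 240; python3 tilt.py .427 -.272 .127; python3 tilt.py .4485 -.075 .03
```

```text
25.525 [ 0.4281 -0.2728  0.235 ] [ 0.8 -0.6  1.3] 0.08560264401434506
0.095 32 [ 0.428 -0.302] [ 0.458 -0.243]
0.099 46 [ 0.433 -0.3  ] [ 0.459 -0.245]
0.103 45 [ 0.432 -0.302] [ 0.459 -0.247]
0.107 44 [ 0.43  -0.302] [ 0.46  -0.243]
0.111 49 [ 0.432 -0.302] [ 0.46  -0.244]
0.115 61 [ 0.429 -0.302] [ 0.459 -0.243]
0.119 34 [ 0.433 -0.299] [ 0.458 -0.243]
0.123 133 [ 0.397 -0.302] [ 0.458 -0.247]
0.127 172 [ 0.397 -0.301] [ 0.46  -0.243]
0.131 97 [ 0.398 -0.302] [ 0.458 -0.245]
0.135 73 [ 0.398 -0.301] [ 0.459 -0.246]
0.139 97 [ 0.398 -0.301] [ 0.46  -0.242]
0.143 114 [ 0.398 -0.302] [ 0.458 -0.245]
0.147 80 [ 0.398 -0.301] [ 0.457 -0.244]
-0.002 189 [ 0.417 -0.112] [ 0.486 -0.038]
0.002 22 [ 0.427 -0.112] [ 0.484 -0.039]
0.006 18 [ 0.442 -0.103] [ 0.478 -0.052]
0.01 101 [ 0.419 -0.104] [ 0.48  -0.044]
0.014 205 [ 0.421 -0.103] [ 0.48  -0.046]
0.018 21 [ 0.426 -0.101] [ 0.467 -0.057]
0.022 14 [ 0.45  -0.084] [ 0.46  -0.069]
0.026 11 [ 0.443 -0.083] [ 0.46  -0.069]
0.03 10 [ 0.441 -0.084] [ 0.459 -0.066]
0.034 45 [ 0.441 -0.085] [ 0.461 -0.065]
0.038 14 [ 0.441 -0.084] [ 0.459 -0.064]
```

View pics/b5.png

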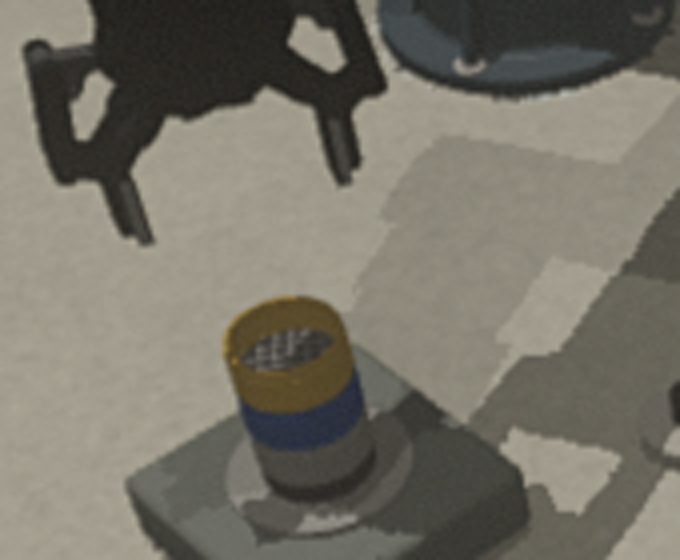

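Yellow is level at crop (290,350), rim at about 0.148. Now the lid, by its knob (scene-camera centre 0.450, -0.0745, same +1.5 mm x offset as the other pieces).

Request:
{"fn": "drive_tool", "kwargs": {"series": [0,-0.002,0.02,0,0,-0.007,0.06,0,0,-0.012,0.11,0,0,-0.017,0.155,0,0,-0.02,0.185,0,0,-0.0215,0.1975,0,0,-0.0215,0.1975,0], "claw": 0.6}}

```text
time_s: 26.4
tcp_pos: [0.4478, -0.0732, 0.2304]
tool_rot: [[-0.001, -1.0, -0.002], [0.0, -0.002, 1.0], [-1.0, 0.001, 0.0]]
contact_force: [0.3, 0.0, 0.2]
width: 0.051
```

Request:
{"fn": "drive_tool", "kwargs": {"series": [0.03,0,0,0,0.08,0,0,0,0.125,0,0,0,0.15,0,0,0,0.16,0,0,0,0.16,0,0,0]}}

```text
time_s: 27.15
tcp_pos: [0.4483, -0.0749, 0.0705]
tool_rot: [[-0.001, -1.0, 0.001], [0.0, 0.001, 1.0], [-1.0, 0.001, 0.0]]
contact_force: [0.7, 0.4, 0.4]
width: 0.0514
```

```bash
python3 look.py b6.png 170 340 110 250
```

```text
27.2 [ 0.4487 -0.0748  0.0711] [ 1.3 -0.1  0.2] 0.051291244284663653
```

View pics/b6.png

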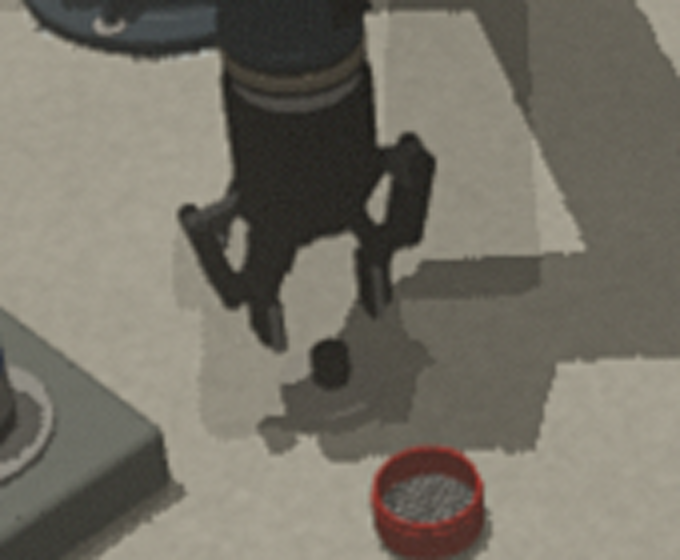

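Run:
```python
from h import *
C=cloud('scene',np.load('s.npy'))
m=(np.hypot(C[...,0]-.449,C[...,1]+.075)<.06)&(C[...,2]>.042)
P=C[m]
for Q in(P[P[:,1]<-.09],P[P[:,1]>-.06]):
    i=np.argsort(Q[:,2])[:6];print(Q[i].round(3))
```

```text
[[ 0.454 -0.107  0.053]
 [ 0.458 -0.106  0.055]
 [ 0.457 -0.101  0.056]
 [ 0.458 -0.108  0.059]
 [ 0.458 -0.103  0.06 ]
 [ 0.46  -0.106  0.06 ]]
[[ 0.441 -0.049  0.051]
 [ 0.454 -0.05   0.054]
 [ 0.45  -0.05   0.056]
 [ 0.439 -0.05   0.057]
 [ 0.454 -0.05   0.057]
 [ 0.444 -0.05   0.058]]
```

The knob at crop (330,362) lies between the tips, and red (430,500) is clear. Descend, keeping the tips above the disc, and grip.

Request:
{"fn": "drive_tool", "kwargs": {"series": [0.018,0,0,0,0.03,0,0,0,0.034,0,0,0,0.034,0,0,0]}}

```text
time_s: 27.7
tcp_pos: [0.4483, -0.0742, 0.037]
tool_rot: [[0.0, -1.0, -0.0], [-0.0, -0.0, 1.0], [-1.0, -0.0, -0.0]]
contact_force: [-0.1, -0.6, -0.7]
width: 0.0517
```

Request:
{"fn": "drive_tool", "kwargs": {"series": [0,0,0,0,0,0,0,0,0,0,0,0,0,0,0,0,0,0,0,0], "claw": 0.1}}

```text
time_s: 28.32
tcp_pos: [0.4484, -0.0742, 0.0373]
tool_rot: [[0.001, -1.0, -0.0], [-0.0, -0.0, 1.0], [-1.0, -0.001, -0.0]]
contact_force: [-0.0, 0.1, 6.4]
width: 0.0205
```

Request:
{"fn": "drive_tool", "kwargs": {"series": [-0.004,0,0,0,-0.02,0,0,0,-0.05,0,0,0,-0.1,0,0,0,-0.15,0,0,0,-0.184,0,0,0,-0.194,0,0,0,-0.194,0,0,0]}}

```text
time_s: 29.32
tcp_pos: [0.4479, -0.074, 0.2306]
tool_rot: [[-0.0, -1.0, -0.0], [0.0, -0.0, 1.0], [-1.0, 0.0, 0.0]]
contact_force: [-0.8, -0.1, -0.6]
width: 0.0205
```

```bash
python3 look.py b7.png 150 320 70 210; python3 tilt.py .4485 -.075 .21
```

```text
29.375 [ 0.4474 -0.0739  0.2298] [-0.2  0.1 -1.3] 0.02011976274578841
0.194 5 [ 0.465 -0.091] [ 0.472 -0.071]
0.198 8 [ 0.439 -0.104] [ 0.477 -0.065]
0.202 51 [ 0.44  -0.104] [ 0.479 -0.052]
0.206 236 [ 0.427 -0.104] [ 0.479 -0.045]
0.21 35 [ 0.441 -0.1  ] [ 0.475 -0.048]
0.214 28 [ 0.451 -0.091] [ 0.462 -0.058]
0.218 36 [ 0.452 -0.096] [ 0.461 -0.052]
0.222 36 [ 0.443 -0.098] [ 0.461 -0.051]
0.226 67 [ 0.437 -0.099] [ 0.462 -0.051]
0.23 57 [ 0.439 -0.099] [ 0.462 -0.052]
0.234 29 [ 0.437 -0.099] [ 0.461 -0.053]
0.238 34 [ 0.438 -0.099] [ 0.461 -0.052]
0.242 35 [ 0.439 -0.099] [ 0.463 -0.051]
```

View pics/b7.png

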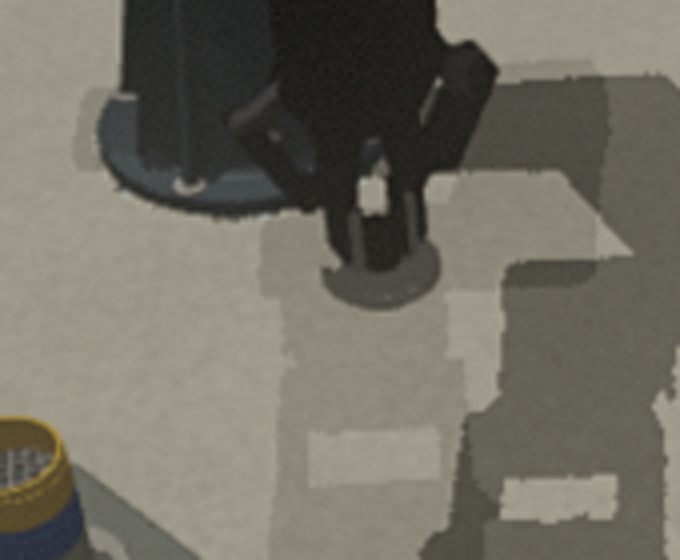

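The lid hangs from the knob at crop (380,280). Next a plane fit for level.

```bash
cat > plane.py <<'E'
import sys
from h import *
x,y,z=map(float,sys.argv[1:4]);d=np.load('s.npy');C=cloud('scene',d)
r=np.hypot(C[...,0]-x,C[...,1]-y)
m=(r<.027)&(r>.015)&(abs(C[...,2]-z)<.008);P=C[m]
A=np.c_[P[:,:2]-[x,y],np.ones(len(P))]
for _ in range(4):
    s=np.linalg.lstsq(A,P[:,2],rcond=None)[0];e=P[:,2]-A@s;k=abs(e)<.003;A,P=A[k],P[k]
print(len(P),'tilt deg',np.degrees(s[:2]).round(2),'z',s[2].round(4),e.std().round(4))
E
python3 plane.py .4495 -.075 .207
```

```text
152 tilt deg [-0.16 -0.56] z 0.2061 0.0011
```

Request:
{"fn": "drive_tool", "kwargs": {"series": [0,0.002,-0.015,0,0,0.005,-0.045,0,0,0.01,-0.09,0,0,0.015,-0.135,0,0,0.019,-0.17,0,0,0.021,-0.19,0,0,0.0215,-0.1975,0,0,0.0215,-0.1975,0]}}

```text
time_s: 30.38
tcp_pos: [0.4265, -0.2712, 0.2303]
tool_rot: [[-0.001, -1.0, 0.0], [0.001, 0.0, 1.0], [-1.0, 0.001, 0.001]]
contact_force: [-0.7, 0.2, -1.4]
width: 0.0201
```

Request:
{"fn": "drive_tool", "kwargs": {"series": [0.015,0,0,0,0.03,0,0,0,0.0365,0,0,0,0.0365,0,0,0,0.0365,0,0,0]}}

```text
time_s: 31.0
tcp_pos: [0.4272, -0.2716, 0.1948]
tool_rot: [[0.001, -1.0, -0.001], [-0.001, -0.001, 1.0], [-1.0, -0.001, -0.001]]
contact_force: [0.3, -0.0, -0.5]
width: 0.0206
```

```bash
python3 look.py b8.png 80 250 80 220; python3 tilt.py .427 -.272 .165;python3 plane.py .428 -.272 .172
```

```text
31.05 [ 0.4272 -0.2717  0.1949] [ 0.2  0.8 -0.4] 0.02020609580604009
0.133 50 [ 0.41  -0.302] [ 0.459 -0.245]
0.137 65 [ 0.414 -0.301] [ 0.458 -0.245]
0.141 57 [ 0.417 -0.302] [ 0.459 -0.242]
0.145 67 [ 0.418 -0.301] [ 0.458 -0.244]
0.149 13 [ 0.42  -0.299] [ 0.457 -0.246]
0.161 4 [ 0.431 -0.301] [ 0.455 -0.269]
0.165 38 [ 0.433 -0.3  ] [ 0.458 -0.248]
0.169 199 [ 0.409 -0.302] [ 0.458 -0.243]
0.173 115 [ 0.409 -0.301] [ 0.459 -0.244]
0.177 24 [ 0.434 -0.288] [ 0.441 -0.256]
0.181 37 [ 0.431 -0.292] [ 0.44  -0.251]
0.185 42 [ 0.425 -0.296] [ 0.441 -0.251]
0.189 49 [ 0.416 -0.296] [ 0.441 -0.249]
0.193 87 [ 0.417 -0.295] [ 0.441 -0.248]
0.197 34 [ 0.424 -0.296] [ 0.441 -0.25 ]
172 tilt deg [-0.09 -0.08] z 0.1707 0.0012
```

View pics/b8.png

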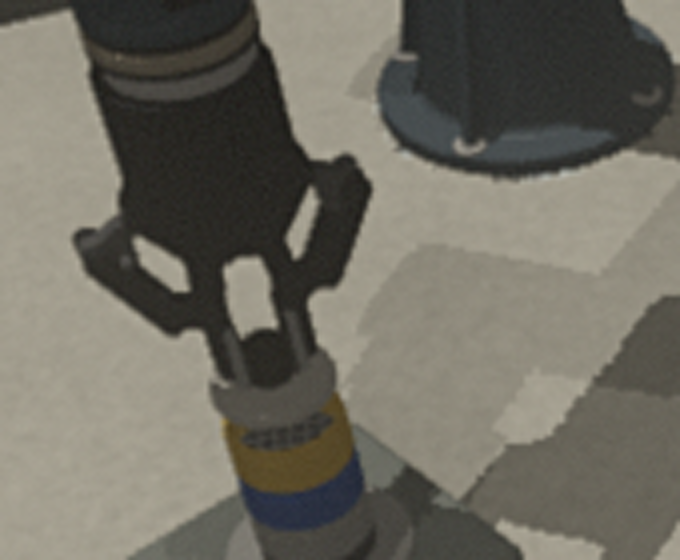

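The lid at crop (270,385) is level and aligned over yellow (290,440). Lower it.

Request:
{"fn": "drive_tool", "kwargs": {"series": [0.005,0,0,0,0.01,0,0,0,0.013,0,0,0,0.015,0,0,0,0.017,0,0,0,0.018,0,0,0,0.019,0,0,0,0.019,0,0,0]}}

```text
time_s: 32.05
tcp_pos: [0.427, -0.2718, 0.1771]
tool_rot: [[0.001, -1.0, -0.0], [-0.001, -0.0, 1.0], [-1.0, -0.001, -0.001]]
contact_force: [-2.7, 1.9, 11.6]
width: 0.0203
```

Firm contact at the expected seated height (TCP 0.177). Relieve, release and retract.

Request:
{"fn": "drive_tool", "kwargs": {"series": [-0.0015,0,0,0,-0.0015,0,0,0,-0.0015,0,0,0,-0.0015,0,0,0], "claw": 0.6}}

```text
time_s: 32.55
tcp_pos: [0.4267, -0.2716, 0.1766]
tool_rot: [[-0.0, -1.0, -0.0], [0.0, -0.0, 1.0], [-1.0, 0.0, 0.0]]
contact_force: [0.4, -0.4, 1.1]
width: 0.0515
```

Request:
{"fn": "drive_tool", "kwargs": {"series": [-0.015,0,0,0,-0.05,0,0,0,-0.09,0,0,0,-0.11,0,0,0]}}

```text
time_s: 33.05
tcp_pos: [0.4274, -0.2722, 0.2888]
tool_rot: [[0.002, -1.0, -0.0], [-0.002, -0.0, 1.0], [-1.0, -0.002, -0.002]]
contact_force: [-0.2, -0.1, 0.8]
width: 0.0511
```

Request:
{"fn": "drive_tool", "kwargs": {"series": [0,-0.01,0.02,0,0,-0.03,0.06,0,0,-0.05,0.11,0,0,-0.07,0.15,0,0,-0.08,0.17,0,0,-0.08,0.17,0]}}

```text
time_s: 33.8
tcp_pos: [0.507, -0.1002, 0.2865]
tool_rot: [[-0.0, -1.0, -0.003], [0.0, -0.003, 1.0], [-1.0, 0.0, 0.0]]
contact_force: [-0.8, -0.5, 0.2]
width: 0.0511
```

```bash
python3 look.py c1.png 80 250 100 240; python3 tilt.py .427 -.272 .155;python3 plane.py .428 -.272 .156
python3 - <<'E'
from h import *
im,d=snap('scene','c_s.png');im,d=snap('top','c_t.png')
E
```

```text
33.85 [ 0.5067 -0.1012  0.2866] [-0.6  0.3 -0.9] 0.051022572122712405
0.123 41 [ 0.439 -0.299] [ 0.46  -0.248]
0.127 54 [ 0.431 -0.302] [ 0.458 -0.243]
0.131 47 [ 0.437 -0.3  ] [ 0.459 -0.245]
0.135 45 [ 0.434 -0.302] [ 0.458 -0.246]
0.139 59 [ 0.425 -0.302] [ 0.46  -0.243]
0.143 51 [ 0.435 -0.3  ] [ 0.458 -0.247]
0.147 42 [ 0.426 -0.302] [ 0.457 -0.243]
0.151 201 [ 0.401 -0.302] [ 0.458 -0.244]
0.155 210 [ 0.402 -0.301] [ 0.459 -0.243]
0.159 19 [ 0.427 -0.283] [ 0.438 -0.262]
0.163 16 [ 0.427 -0.283] [ 0.439 -0.263]
0.167 18 [ 0.426 -0.282] [ 0.439 -0.261]
0.171 24 [ 0.421 -0.283] [ 0.441 -0.264]
0.175 65 [ 0.417 -0.282] [ 0.438 -0.262]
232 tilt deg [-0.34 -0.14] z 0.1531 0.0012
```

View pics/c1.png

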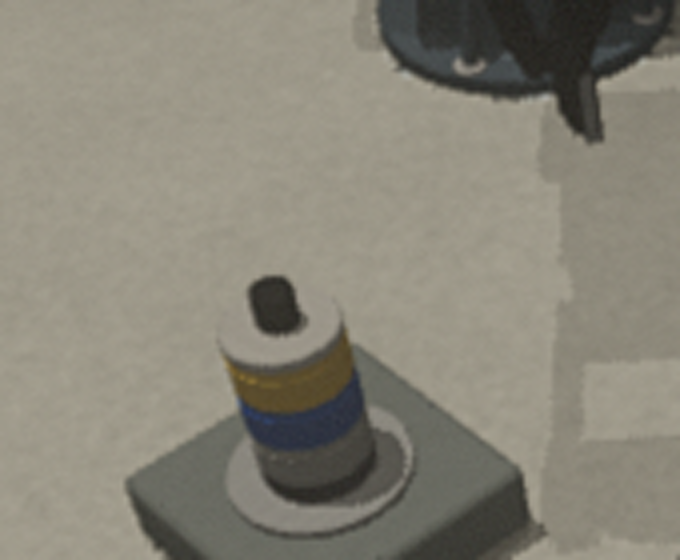

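View pics/c_s.png

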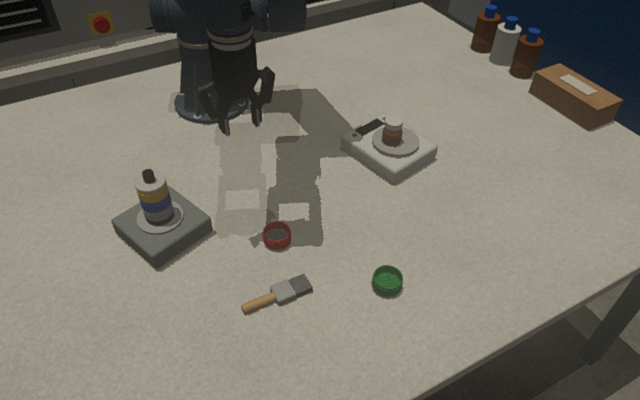

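The nest reads pan, blue, yellow, lid with no gaps, at crop (290,400). The lid is level (0.4°), and its disc top reads 0.153, which is 0.155 after the −1 to −1.5 mm depth bias seen earlier. Red (277,236), green (388,281), the brush and the jar have not moved.

```bash
python3 -c "
from h import *
print(order.sign_off())"
```

```text
the job is handed in; nothing more can be done
None
```

The sieve nest is built on the shaker and handed in at about 34 s. I placed the pan in the holder, then the blue sieve, the yellow sieve and the lid. I pressed each home with a light push of about 12–20 N, then released it and checked it before adding the next.

- **Seating:** depth put the pan, blue and yellow rims at about 96, 122 and 148 mm, as they should be. All pieces are centred on the holder to within about 1 mm.
- **Lid:** tilt is about 0.4°. Its disc top read 153 mm against the expected 155 mm. Most of that gap is the 1 to 1.5 mm low reading I saw on the lid earlier. The height at which it met resistance also matched a fully seated lid.
- **Left alone:** in the last scene picture the red sieve, the green look-alike, the brush and the jar on the balance are where they started, judged by eye. The gripper is clear of everything.

No check failed. The two cameras disagreed by 1–4 mm on where things stood, which did not affect the fits.

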